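# Fit a wrap-around plate over a door edge

## Task

Of the two steel wrap-around plates on the bench, fit the one with the round hole to the door-edge sample: lift it over the upturned edge and let go, so that it straddles the edge on its flared flanges with the round hole over the latch bore. The flanges must be free to spread, so do not grip it any more: push it straight down with the fingertips until it is fully home, its top flat on the edge and the whole bore showing in the hole. Leave the other plate and the things on the bench where they are.

Things in the scene. Friction and masses are not known exactly. Their poses are not given: they have to be found in the camera images.
- latch_plate: the plate to fit: plain steel sheet 2 mm thick bent to an inverted U, a ROUND hole of 32 mm in the middle of its flat top. It stands on its lips: 90 mm long along its y (which goes along the door edge), 49 mm wide over the top (its x), 70 mm high, 0.2 kg. Origin: middle of its underside, level with the lips; z up. Turned half round about z it is the same
- latch_plate_top (a point): centre of the round hole, level with the upper face of the flat top; axes as the plate. The top and the uppermost 16 mm of both sides are stiff: grip there, across the plate's x. To push it down, put the tips on the solid top beside the hole: evenly on both sides of it along y (tips 33 mm either side of the hole's centre), so that it does not tilt
- latch_plate_seat (a point): 2 mm below latch_plate_top: the lower face of the flat top, which comes to sit on the door edge; axes as the plate. 16 mm below the top the flanges become springy: they toe in to a waist 36 mm wide inside, 25 mm above the lips, then flare to straight skirts 44.5 mm apart inside. Pushed down over the door edge they spread
- slot_plate: the other steel plate, to be left alone: same size and outer shape, stands likewise, but its top has a long rectangular slot (20 x 64 mm) instead of a round hole. Origin: middle of its underside; y along it
- stile: door-edge sample: wooden door offcut 42 mm thick (its x), 200 mm long (its y), held edge up between low plywood cheeks on a foot 60 x 250 mm, fixed to the bench. Its upturned edge is a level bar 115 mm above the foot's underside, corners planed off 5 mm at 45 degrees; between the cheeks (77 mm high) its faces are free down to the foot. Origin: under its foot's middle, z up
- bore (a point): centre of the mouth of the latch bore, a 24 mm round hole in the upturned edge, 20 mm from the stile's middle along its +y, 115 mm above the foot's underside; axes as the stile. Set down loosely here, the plate rests with latch_plate_seat 40 to 47 mm above this point; 10 to 20 N straight down sends it home, where latch_plate_seat meets this point
- cylinder_a: a lock cylinder, 43 x 24 x 40 mm, standing between the two plates: leave it
- cylinder_b: a brass lock cylinder, 43 x 24 x 40 mm, standing between the plates and the stile: leave it
- padlock: a grey padlock, 77 x 50 x 21 mm, lying left of the stile: leave it. A closed toolbox 0.2 m high is 2 to 6 cm behind the stile
- pliers: red-handled pliers, 173 mm long, lying right of the plates, in front of a bench vise 0.15 m high: leave them

How it is judged:
By the outcome, as a careful person would: the job done as asked, in the order asked, and still so for the second after the job is handed in, with the robot touching nothing.
It also fails if it takes over 48 s, if anything falls off the work surface, if the arm or the gripper's body presses on something with over 40 N, if the wrist force passes 120 N, or if a joint passes its speed limit or range.

## Robot

A 6-joint arm with a two-finger parallel gripper is mounted at the origin on a cart in front of the work surface, level with it; the furniture and walls round the work are solid. World frame = base frame: x ahead of the robot, y to its left, z up, the work surface at z = 0. Lengths are in m, angles in rad, forces in N, time in s.
With the tool pointing down it reaches from about 0.35 to 0.975 m from the base axis. Payload 4.9 kg.
Tool frame: the origin (TCP) lies at the very end of the fingers, on their centre line; the grasp point (between the pads) lies 19 mm behind it (ctrl.grasp_offset is the distance from the TCP to the grasp point, in m); z points along the fingers, y is the line along which they close (so a half turn about z gives the same grasp; the last joint's range is limited). The gripper opens to 85 mm and grips with 20 to 120 N. Pads are 22 mm wide; open, the fingers measure 114 mm over their backs; the gripper's body (76 mm by 85 mm) begins 54 mm behind the grasp point. The pads swing forward as they close: fully open they stand 13 mm farther back than shut.
Start: joints at [-1.251, 0.053, 1.613, -0, 1.476, -0.119], TCP at [0.266, -0.566, 0.207] pointing down, gripper open.
Joint ranges: [-3.01, 3.01], [-1.01, 2.22], [0.06, 2.58], [-1.02, 4.17], [0.09, 2.62], [-3.14, 3.14]. Speed limits (rad/s): [2.57, 2.57, 3.14, 3.14, 3.14, 3.14].

## Interface

Orientations are given as a rotation vector (axis times angle).
In Python, from station import ctrl, optics gives the robot as it stands.
- The arm moves only by the shell command python3 -m handwheel 'ROWS' [OPENING] [FORCE]. ROWS is JSON, a list of rows, each an object of numbers: "tx", "ty", "tz": the shift along the tool's x, y, z in mm; "roll": the turn about the tool's z in rad. A call has 1 to 12 rows; each row shifts and turns the commanded pose from where the row before left it, along the tool's axes as they then stand; what a row does not reach is not made up. A row lasts 1/12 s, in which the tool goes at most 41.7 mm and 7.16 degrees, less where a joint would pass 70% of its speed; a pose out of reach is approached as far as the arm can. A call with a gripper value outside its range is refused whole. OPENING is the finger opening in mm, from 0 to 85.4, set as the call begins (- or left out, the last holds). The fingers move at their own pace and stop on an object; FORCE is the grip in N (left out, the last holds). Time passes only in rows, so rows that do not move let the fingers close. It gives the time, the measured TCP pose, the force, the opening and the grip force at its end, in the units of the state.
- ctrl.get_obs(): the state, without advancing time (a new reading comes with each control period).
- optics.get_image(name): name is "side" or "top"; returns (picture, depth): 400x640x3 uint8, red, green, blue; 400x640 float32, m along the optical axis (not along the pixel's ray), 0 where there is no reading.
- optics.camera_params(name): a dict with "mtx" (3x3 intrinsics, pixels), "k1" (the pictures are not rectified: a ray, as slopes to the right and down, at radius r is drawn at 1 + k1 r^2 times it, then the intrinsics apply), "extrinsics" (4x4, takes a point from camera to world coordinates). Camera axes: x right, y down, z forward; pixel columns grow to the right and rows downward; lengths in m; the calibration is good to about 2 mm. A picture is of the moment at which its call begins. camera_params takes no time and is no camera call.
- ctrl.finish_job(): hands the job in; it is judged then, once.
The state is a dict: "t": time; "q": joint angles; "dq": joint speeds; "effort": joint torques, N m; "tool_pos": TCP position; "tool_rot": TCP orientation; "contact_force": force on the tool from outside, world axes, zero at the start; "wrist_torque": the same for the moment, N m; "opening": finger opening in m; "grip_force": force on a finger pad.
Only numpy, scipy, OpenCV 4.12 (cv2) and the standard library are available. Lean on these libraries where they do the work, as an engineer would, in place of code of your own. Each camera call takes 0.05 s, during which the arm holds its last target. There are 200 camera calls.

## Working session

There is one attempt and no reset: what is moved stays moved. The work goes in short steps, Python scripts to look and compute and a shell command to move; the robot and the scene stay as the last step left them, time stands still between calls to the robot, and variables do not carry over. Pictures are saved under pics/ and viewed, at most 10 in all, crops included, and the job is handed in when it is done.

```bash
ls; mkdir -p pics
python3 - <<'E'
from station import ctrl, optics
import cv2,numpy as np
for n in ("side","top"):
    im,d=optics.get_image(n); cv2.imwrite(f"pics/{n}0.png",im[:,:,::-1]); np.savez(f"{n}0.npz",im=im,d=d)
    p=optics.camera_params(n); print(n,p["mtx"].round(1).tolist(),p["k1"],p["extrinsics"].round(3).tolist())
o=ctrl.get_obs(); print(o["t"],o["tool_pos"],o["tool_rot"],o["contact_force"],o["opening"])
E
```

```text
pics
side [[438.2, 0.0, 317.5], [0.0, 438.2, 200.0], [0.0, 0.0, 1.0]] -0.020262584126286048 [[-0.772, -0.537, 0.342, -0.136], [-0.636, 0.638, -0.434, 0.696], [0.015, -0.552, -0.834, 1.53], [0.0, 0.0, 0.0, 1.0]]
top [[420.9, 0.0, 312.8], [0.0, 420.9, 202.9], [0.0, 0.0, 1.0]] -0.0763459259056627 [[0.017, -0.998, 0.063, 0.384], [-1.0, -0.016, 0.014, -0.069], [-0.013, -0.064, -0.998, 1.42], [0.0, 0.0, 0.0, 1.0]]
0.1 [ 0.26530335 -0.56520366  0.20565483] [-3.06443754e+00 -6.83301609e-01  3.46327479e-04] [ 0.18328484  0.18343753 -0.25368698] 0.0854697882691042
```

View pics/top0.png

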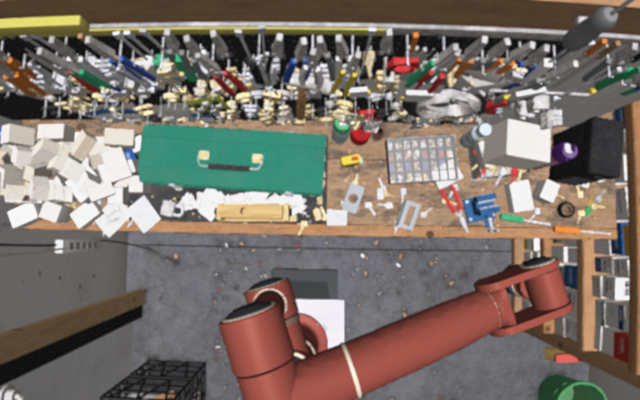

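View pics/side0.png

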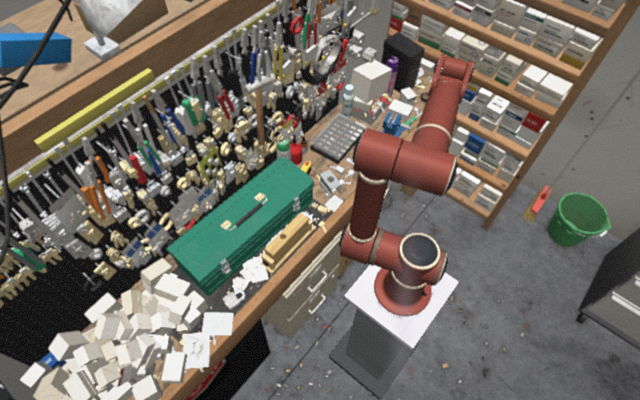

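The top view shows the stile at about (253,213), the round-hole plate at about (353,197), the slotted plate at about (408,215), and the toolbox just behind the stile. The side view has the stile at about (292,240) and the plate at about (330,182). I'll enlarge both.

```bash
python3 - <<'E'
import cv2,numpy as np
t=np.load("top0.npz")["im"][:,:,::-1]; s=np.load("side0.npz")["im"][:,:,::-1]
a=cv2.resize(t[170:245,200:430],None,fx=3.4,fy=3.4,interpolation=cv2.INTER_CUBIC)
b=cv2.resize(s[150:285,225:375],None,fx=2.5,fy=2.5,interpolation=cv2.INTER_CUBIC)
c=np.zeros((a.shape[0]+b.shape[0],790,3),np.uint8); c[:a.shape[0],:a.shape[1]]=a[:,:790]; c[a.shape[0]:,:b.shape[1]]=b
cv2.imwrite("pics/crop1.png",c); print(c.shape)
E
cat > h.py <<'E'
import numpy as np,cv2
from station import ctrl,optics
def ray(n,uv):
    p=optics.camera_params(n);K=p["mtx"];E=p["extrinsics"]
    x=cv2.undistortPoints(np.array(uv,float).reshape(-1,1,2),K,np.array([p["k1"],0,0,0.]))[:,0]
    d=np.c_[x,np.ones(len(x))]; return E[:3,3],d@E[:3,:3].T
def onz(n,uv,z):
    o,d=ray(n,uv); return o+d*((z-o[2])/d[:,2])[:,None]
def cloud(n,dep):   # world xyz per pixel
    v,u=np.mgrid[:400,:640]; o,d=ray(n,np.c_[u.ravel(),v.ravel()])
    return (o+d*dep.reshape(-1,1)).reshape(400,640,3)
E
python3 - <<'E'
from h import *
d=np.load("top0.npz")["d"];P=cloud("top",d)
for u,v in [(353,185),(345,196),(362,197),(353,208),(408,205),(398,215),(253,213),(230,210),(280,210),(253,195),(160,140),(300,160),(330,218)]: print((u,v),P[v,u].round(3))
np.set_printoptions(linewidth=250)
print((P[180:225,336:372,2]*1000).round().astype(int)[::2,::2])
print((P[195:230,205:305,2]*1000).round().astype(int)[::2,::4])
E
```

```text
(593, 790, 3)
(353, 185) [ 0.529 -0.178  0.071]
(345, 196) [ 0.494 -0.153  0.067]
(362, 197) [ 0.497 -0.215  0.003]
(353, 208) [ 0.456 -0.179  0.069]
(408, 205) [ 0.468 -0.356  0.07 ]
(398, 215) [ 0.437 -0.334  0.016]
(253, 213) [0.432 0.135 0.118]
(230, 210) [0.441 0.207 0.115]
(280, 210) [0.443 0.051 0.12 ]
(253, 195) [0.497 0.153 0.011]
(160, 140) [0.648 0.419 0.17 ]
(300, 160) [ 0.591 -0.011  0.172]
(330, 218) [ 0.424 -0.107  0.013]
[[  -2    3    0    2    3   -1   -2   -6    4    3    6   -4    4    3    0    2   -2    1]
 [   1    0    1    2   -1    5    3   71    2    0    5    7   -3    3   10   -1    6    1]
 [  -2   -3   -4   -1   -6   -1   -3   66   68   71   72    3    2    0    9   -1    2    2]
 [   0   -2   -4   -5   -4    0   11   66   69   66   68   67   73   -4   -3   -4    4   -8]
 [   3   -1    3   -3   -6    7   68   65   68   71   71   69   73   71   -3   -3    4    1]
 [  -1    1   -2   -2   -1   -1   69   74   71   67   73   67   66   71    2    1    7    0]
 [  -2   -3   -4   -4   -6   14   69   67   69   65   70   64   71   66   -2   -3   -2    1]
 [   1  
[... 3085 characters left out ...]
 18   23   16   14   14   14   17   78   20    4    4    0]
 [   2    4   -5    0    2    3   -1    3    2    0    1    6   -2    2    2    1   -3    4    4    2    9   12    2   -1   11]
 [   0   -7   -2    3   -6    5   -4   -7    4    3    1    3    6   -2    2   -2   -2   -1   -4    1   -1   -9   -6 -261    5]
 [   2   -3  -11   -2   -1   -3    0    7   -4    0    0    2    2    1    7   -2   -2    0    2   -4   -1    1   -2    1    7]
 [  -2   -3   -1   -1    0    1    1   -1    1    0   -2    3   -3    1    0   -3    4    5    2   -2    5    1   -2   -2    5]
 [  -2   -1    1   -5    1    4    5    0   -5    1    2   -4   -1    2   -1   -5   -2    0    4   -3    1    0   -1   -1   -1]]
```

View pics/crop1.png

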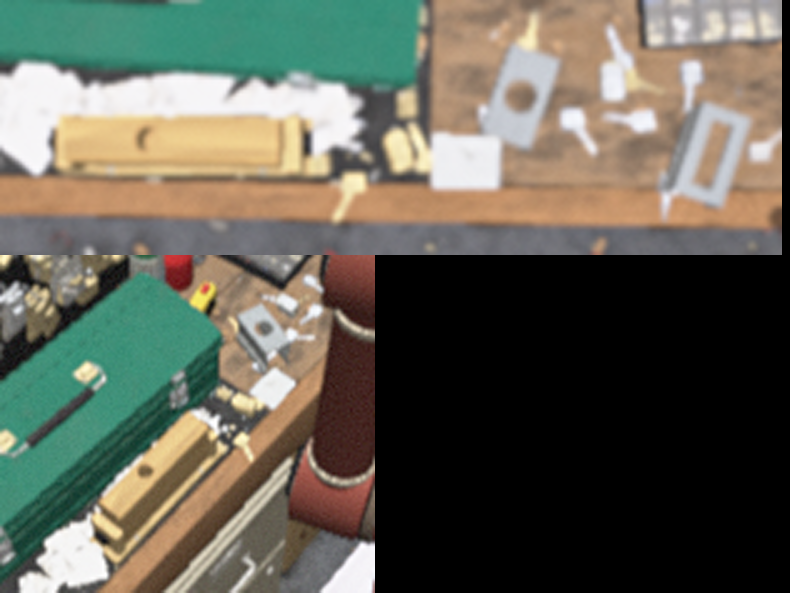

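```bash
cat > m.py <<'E'
from h import *
import sys
def meas(n,d,im,lo,hi,box,ztop,zside=None):
    P=cloud(n,d); m=((P[...,2]>lo)&(P[...,2]<hi)&(P[...,0]>box[0])&(P[...,0]<box[1])&(P[...,1]>box[2])&(P[...,1]<box[3])).astype(np.uint8)
    k,lab,st,ce=cv2.connectedComponentsWithStats(m); i=1+np.argmax(st[1:,4]); m=(lab==i).astype(np.uint8)
    cs,_=cv2.findContours(m,cv2.RETR_EXTERNAL,cv2.CHAIN_APPROX_NONE)
    c=max(cs,key=cv2.contourArea); f=np.zeros_like(m); cv2.drawContours(f,[c],-1,1,-1)
    # filled area points on ztop: moments -> centre, axis
    v,u=np.nonzero(f); X=onz(n,np.c_[u,v],ztop)[:,:2]; C=X.mean(0); w,V=np.linalg.eigh(np.cov((X-C).T)); a=V[:,1]; a=a*np.sign(a[1])
    L=np.sqrt(12*w[::-1])
    h=(f>0)&(m==0); h=cv2.morphologyEx(h.astype(np.uint8),cv2.MORPH_OPEN,np.ones((2,2)))
    k,lab,st,ce=cv2.connectedComponentsWithStats(h)
    hp=None
    if k>1:
        i=1+np.argmax(st[1:,4]); hp=onz(n,[ce[i]],ztop)[0,:2].round(4),st[i,4]
    zz=P[m>0][:,2]
    print(n,"C",C.round(4),"yaw(y axis from world y, deg)",np.degrees(np.arctan2(-a[0],a[1])).round(2),"LxW",L.round(4),"hole",hp,"z med",np.median(zz).round(4),"n",m.sum())
    r=cv2.minAreaRect(X.astype(np.float32)*1000); print("   rect",np.round(r[0],1),np.round(r[1],1),round(r[2],1))
if __name__=="__main__":
    for n in ("top","side"):
        z=np.load(n+"0.npz"); 
        print("plate");meas(n,z["d"],z["im"],.058,.085,(.4,.6,-.26,-.1),.07)
        print("slot");meas(n,z["d"],z["im"],.058,.085,(.35,.6,-.42,-.28),.07)
        print("stile");meas(n,z["d"],z["im"],.102,.13,(.38,.475,0.0,.26),.115)
E
python3 m.py
```

```text
plate
top C [ 0.4892 -0.1768] yaw(y axis from world y, deg) 71.44 LxW [0.0906 0.0497] hole (array([ 0.4861, -0.1801]), np.int32(78)) z med 0.0697 n 354
   rect [ 489.3 -176.9] [49.4 90.1] 71.5
slot
top C [ 0.4367 -0.3589] yaw(y axis from world y, deg) 71.17 LxW [0.0907 0.0512] hole (array([ 0.4337, -0.3629]), np.int32(119)) z med 0.0694 n 327
   rect [ 437.3 -358.3] [51.7 90.1] 71.7
stile
top C [0.4405 0.1428] yaw(y axis from world y, deg) 0.56 LxW [0.1969 0.0429] hole (array([0.4381, 0.1617]), np.int32(37)) z med 0.1159 n 830
   rect [440.2 143.5] [ 40.6 197.6] 0.9
plate
side C [ 0.4873 -0.1732] yaw(y axis from world y, deg) 70.63 LxW [0.0909 0.054 ] hole (array([ 0.4813, -0.1736]), np.int32(37)) z med 0.0697 n 192
   rect [ 486.3 -171.4] [56.2 96.1] 71.6
slotTraceback (most recent call last):
  File "m.py", line 23, in <module>
    print("slot");meas(n,z["d"],z["im"],.058,.085,(.35,.6,-.42,-.28),.07)
                  ~~~~^^^^^^^^^^^^^^^^^^^^^^^^^^^^^^^^^^^^^^^^^^^^^^^^^^^
  File "m.py", line 5, in meas
    k,lab,st,ce=cv2.connectedComponentsWithStats(m); i=1+np.argmax(st[1:,4]); m=(lab==i).astype(np.uint8)
                                                         ~~~~~~~~~^^^^^^^^^^
    return _wrapfunc(a, 'argmax', axis=axis, out=out, **kwds)
    return bound(*args, **kwds)
ValueError: attempt to get argmax of an empty sequence
```

```bash
cat > plan.py <<'E'
from h import *
from scipy.spatial.transform import Rotation as R
import sys
def go(x,y,z,yaw):  # yaw: wanted direction of tool y, deg
    o=ctrl.get_obs(); M=R.from_rotvec(o["tool_rot"]).as_matrix(); ty=np.degrees(np.arctan2(M[1,1],M[0,1]))
    r=-(yaw-ty+180)%360; r=r-360 if r>180 else r   # roll deg about tool z (down)
    r=(-(yaw-ty)+180)%360-180
    M2=M@R.from_rotvec([0,0,np.radians(r)]).as_matrix()
    print("t",o["t"],"pos",o["tool_pos"].round(4),"tooly",ty.round(2),"tilt",M[:,2].round(4),"q6",o["q"][5].round(2),"F",o["contact_force"].round(1),"open",round(o["opening"],4),"grip",round(o["grip_force"],1))
    print("roll",round(np.radians(r),4),"then t mm",(M2.T@(np.array([x,y,z])-o["tool_pos"])*1000).round(1))
go(*map(float,sys.argv[1:]))
E
python3 plan.py .488 -.177 .206 -108.5
python3 - <<'E'
from h import *
d=np.load("top0.npz")["d"];P=cloud("top",d)
m=(P[...,2]>.14)&(P[...,2]<.23)&(P[...,1]>0)&(P[...,1]<.5)&(P[...,0]<.75)
print("toolbox x min by y",[(y,np.percentile(P[m&(abs(P[...,1]-y)<.01)][:,0],[1,5]).round(3),P[m&(abs(P[...,1]-y)<.01)][:,2].max().round(3)) for y in (.02,.08,.14,.2,.26)])
# stile by edges: height-mask row profile around bore in colour
im=np.load("top0.npz")["im"]; g=cv2.cvtColor(im,cv2.COLOR_RGB2GRAY)
print(g[203:222,240:255])
E
```

```text
t 0.1 pos [ 0.2653 -0.5652  0.2057] tooly -64.86 tilt [-6.0e-04  1.8e-03 -1.0e+00] q6 -0.12 F [ 0.2  0.2 -0.3] open 0.0855 grip 0.0
roll 0.7617 then t mm [ 8.800e+01 -4.388e+02  2.000e-01]
toolbox x min by y [(0.02, array([0.493, 0.505]), np.float64(0.229)), (0.08, array([0.502, 0.51 ]), np.float64(0.23)), (0.14, array([0.505, 0.512]), np.float64(0.228)), (0.2, array([0.509, 0.518]), np.float64(0.228)), (0.26, array([0.512, 0.52 ]), np.float64(0.23))]
[[237 237 237 237 237 232 230 231 236 241 241 235 230 229 230]
 [222 221 220 220 217 210 207 208 218 225 224 217 210 204 207]
 [206 204 200 198 198 196 194 193 197 202 202 199 196 193 194]
 [200 197 190 187 190 192 194 195 198 197 197 195 195 196 195]
 [192 178 159 159 172 186 194 199 200 200 200 201 200 200 202]
 [177 145 125 142 169 189 197 202 203 203 204 204 203 205 204]
 [157 120 127 161 187 196 201 206 206 207 207 207 207 208 207]
 [142 116 147 185 196 201 200 204 207 208 208 209 210 208 209]
 [143 117 157 192 202 201 200 203 205 208 208 210 209 208 210]
 [152 129 159 191 201 200 201 203 205 205 205 206 206 206 207]
 [170 148 161 187 197 200 199 201 201 202 201 202 201 201 202]
 [188 178 178 189 198 200 200 199 200 199 199 198 199 198 195]
 [198 194 193 195 200 199 201 200 199 199 197 194 194 193 192]
 [191 190 189 190 189 192 191 190 190 189 188 187 187 188 186]
 [174 173 172 171 174 173 175 173 174 174 175 174 175 176 176]
 [170 171 172 175 176 177 178 179 179 178 179 175 174 172 172]
 [192 191 191 192 197 198 198 198 200 200 198 196 192 193 192]
 [192 194 194 195 197 200 201 200 199 200 200 198 198 198 199]
 [152 153 156 165 171 175 172 166 157 155 153 154 152 154 153]]
```

```bash
python3 -m handwheel '[{"roll":0.109},{"roll":0.109},{"roll":0.109},{"roll":0.109},{"roll":0.109},{"roll":0.109},{"roll":0.109},{}]'; python3 plan.py .488 -.177 .206 -108.5
```

```text
t 0.1 pos [ 0.2653 -0.5652  0.2057] tooly -64.86 tilt [-6.0e-04  1.8e-03 -1.0e+00] q6 -0.12 F [ 0.2  0.2 -0.3] open 0.0855 grip 0.0
roll 0.7617 then t mm [ 8.800e+01 -4.388e+02  2.000e-01]$[0]: bad value
```

```bash
python3 -m handwheel '[{"tx":0,"ty":0,"tz":0,"roll":0.109},{"tx":0,"ty":0,"tz":0,"roll":0.109},{"tx":0,"ty":0,"tz":0,"roll":0.109},{"tx":0,"ty":0,"tz":0,"roll":0.109},{"tx":0,"ty":0,"tz":0,"roll":0.109},{"tx":0,"ty":0,"tz":0,"roll":0.109},{"tx":0,"ty":0,"tz":0,"roll":0.108},{"tx":0,"ty":0,"tz":0,"roll":0}]'; python3 plan.py .488 -.177 .206 -108.5
```

```text
t: 0.77
tool_pos: [0.2654, -0.5654, 0.2061]
tool_rot: [-3.099, 0.508, 0.001]
contact_force: [-0.5, -0.1, -0.2]
opening: 0.0855
grip_force: 0.0
t 0.7667 pos [ 0.2654 -0.5654  0.2061] tooly -108.62 tilt [-4.0e-04  1.2e-03 -1.0e+00] q6 0.64 F [-0.5 -0.1 -0.2] open 0.0855 grip 0.0
roll -0.002 then t mm [ 8.79e+01 -4.39e+02  4.00e-01]
```

```bash
python3 -m handwheel '[{"tx":3,"ty":-15,"tz":0,"roll":0},{"tx":5,"ty":-25,"tz":0,"roll":0},{"tx":6,"ty":-30,"tz":0,"roll":0},{"tx":6,"ty":-30,"tz":0,"roll":0},{"tx":6,"ty":-30,"tz":0,"roll":0},{"tx":6,"ty":-30,"tz":0,"roll":0},{"tx":6,"ty":-30,"tz":0,"roll":0},{"tx":6,"ty":-30,"tz":0,"roll":0},{"tx":6,"ty":-30,"tz":0,"roll":0},{"tx":6,"ty":-30,"tz":0,"roll":0},{"tx":6,"ty":-30,"tz":0,"roll":0},{"tx":6,"ty":-30,"tz":0,"roll":0}]' && python3 -m handwheel '[{"tx":6,"ty":-30,"tz":0,"roll":0},{"tx":6,"ty":-30,"tz":0,"roll":0},{"tx":4,"ty":-20,"tz":0,"roll":0},{"tx":3,"ty":-14,"tz":0,"roll":0},{"tx":1,"ty":-5,"tz":0,"roll":0},{"tx":0,"ty":0,"tz":0,"roll":0},{"tx":0,"ty":0,"tz":0,"roll":0}]'; python3 plan.py .488 -.177 .043 -108.5
```

```text
t: 1.77
tool_pos: [0.4384, -0.2627, 0.2066]
tool_rot: [-3.101, 0.501, 0.0]
contact_force: [0.2, 0.6, 0.5]
opening: 0.0852
grip_force: 0.0
t: 2.35
tool_pos: [0.4881, -0.1774, 0.2066]
tool_rot: [3.101, -0.503, -0.001]
contact_force: [0.3, 1.1, -0.1]
opening: 0.0855
grip_force: 0.0
t 2.35 pos [ 0.4881 -0.1774  0.2066] tooly -108.44 tilt [-5.e-04 -2.e-04 -1.e+00] q6 1.4 F [ 0.3  1.1 -0.1] open 0.0855 grip 0.0
roll 0.0011 then t mm [-1.000e-01 -4.000e-01  1.636e+02]
```

```bash
python3 -m handwheel '[{"tx":0,"ty":0,"tz":15,"roll":0},{"tx":0,"ty":0,"tz":25,"roll":0},{"tx":0,"ty":0,"tz":25,"roll":0},{"tx":0,"ty":0,"tz":25,"roll":0},{"tx":0,"ty":0,"tz":15,"roll":0},{"tx":0,"ty":0,"tz":15,"roll":0},{"tx":0,"ty":0,"tz":15,"roll":0},{"tx":0,"ty":0,"tz":15,"roll":0},{"tx":0,"ty":0,"tz":10,"roll":0},{"tx":0,"ty":0,"tz":4,"roll":0},{"tx":0,"ty":0,"tz":0,"roll":0},{"tx":0,"ty":0,"tz":0,"roll":0}]' 70
python3 - <<'E'
from h import *
for n in ("top","side"):
    im,d=optics.get_image(n); np.savez(n+"1.npz",im=im,d=d)
t=np.load("top1.npz")["im"][:,:,::-1]; s=np.load("side1.npz")["im"][:,:,::-1]
a=cv2.resize(t[160:240,300:440],None,fx=4,fy=4,interpolation=cv2.INTER_CUBIC)
b=cv2.resize(s[140:220,290:350],None,fx=4,fy=4,interpolation=cv2.INTER_CUBIC)
cv2.imwrite("pics/crop2.png",np.hstack([a,b]))
E
```

```text
t: 3.35
tool_pos: [0.4886, -0.178, 0.0433]
tool_rot: [3.1, -0.506, 0.001]
contact_force: [-0.5, -0.5, 0.8]
opening: 0.07
grip_force: 0.0
```

View pics/crop2.png

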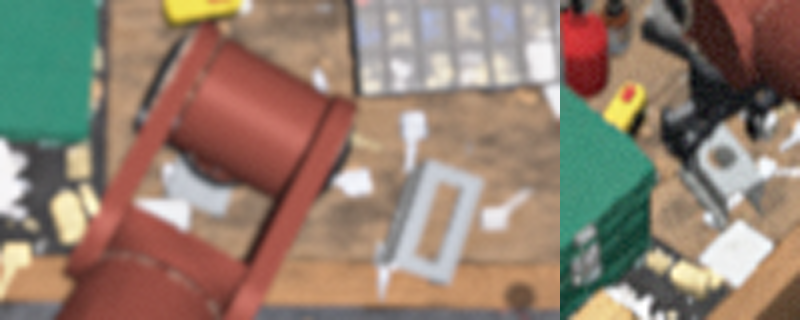

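The side crop shows the gripper standing over the plate: fingers at about (322,172) and (342,169), round hole still visible at about (330,179). The top view is hidden by the arm. I'll confirm the finger position by depth.

Run:
```python
from m import *
z=np.load("side1.npz");P=cloud("side",z["d"]);g=z["im"].max(2)
meas("side",z["d"],z["im"],.058,.085,(.4,.6,-.26,-.1),.07)
c=np.array([.4886,-.178]);ex=np.array([.317,.948]);ey=np.array([-.948,.317])
for lo,hi in((.03,.055),(.085,.1),(.1,.115),(.115,.13)):
    m=(P[...,2]>lo)&(P[...,2]<hi)&(abs(P[...,0]-.49)<.1)&(abs(P[...,1]+.178)<.1)&(g<90)
    q=P[m][:,:2]-c; q=np.c_[q@ex,q@ey]*1000
    for s in(1,-1):
        k=q[q[:,0]*s>0]; print(lo,s,len(k), k.mean(0).round(0) if len(k) else"", np.percentile(k,[10,90],axis=0).round(0).tolist() if len(k) else "")
```

```text
side C [ 0.4773 -0.1714] yaw(y axis from world y, deg) 52.96 LxW [0.0759 0.051 ] hole (array([ 0.4814, -0.1732]), np.int32(36)) z med 0.0705 n 145
   rect [ 481.1 -170. ] [55.4 85.3] 71.6
0.03 1 5 [26. 14.] [[25.0, 5.0], [27.0, 26.0]]
0.03 -1 0  
0.085 1 4 [44.  8.] [[40.0, 5.0], [48.0, 11.0]]
0.085 -1 4 [-34.   2.] [[-35.0, -7.0], [-32.0, 9.0]]
0.1 1 6 [47.  6.] [[42.0, 3.0], [51.0, 9.0]]
0.1 -1 8 [-32.   5.] [[-34.0, -4.0], [-30.0, 11.0]]
0.115 1 12 [50.  4.] [[42.0, -8.0], [59.0, 13.0]]
0.115 -1 9 [-47.   1.] [[-54.0, -6.0], [-36.0, 7.0]]
```

```bash
python3 -m handwheel '[{"tx":0,"ty":0,"tz":0,"roll":0},{"tx":0,"ty":0,"tz":0,"roll":0},{"tx":0,"ty":0,"tz":0,"roll":0},{"tx":0,"ty":0,"tz":0,"roll":0},{"tx":0,"ty":0,"tz":0,"roll":0},{"tx":0,"ty":0,"tz":0,"roll":0},{"tx":0,"ty":0,"tz":0,"roll":0},{"tx":0,"ty":0,"tz":0,"roll":0}]' 35 40
```

```text
t: 4.12
tool_pos: [0.4897, -0.1787, 0.0448]
tool_rot: [3.098, -0.505, 0.005]
contact_force: [-2.0, -1.9, 6.5]
opening: 0.035
grip_force: 3.2
```

Run:
```python
from h import *
im,d=optics.get_image("side"); np.savez("side2.npz",im=im,d=d)
b=cv2.resize(im[140:215,290:370,::-1],None,fx=8,fy=8,interpolation=cv2.INTER_CUBIC)
cv2.imwrite("pics/crop3.png",b)
o=ctrl.get_obs();print(o["wrist_torque"],o["opening"],o["grip_force"])
```

```text
[-0.39754034  0.23789529 -0.02041861] 0.03487988994431319 3.155245015514083
```

View pics/crop3.png

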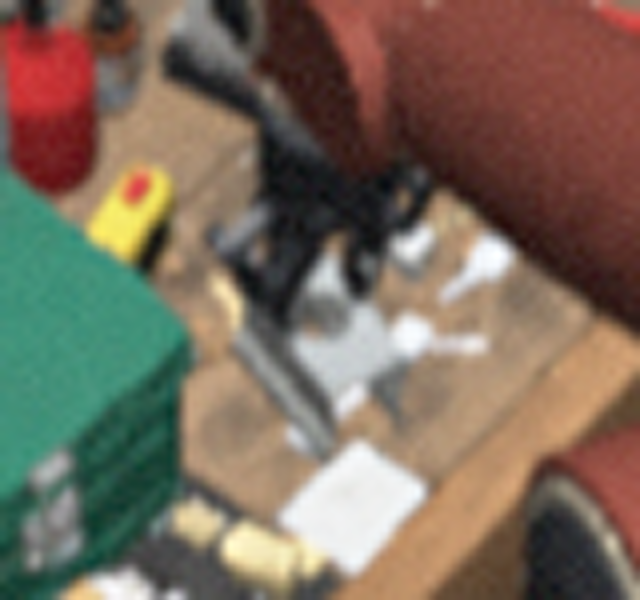

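The picture shows the fingers at the plate, on both sides of the hole's far half, at about (285,305) and (360,280) in the crop. The plate still stands, but an opening of 35 mm is narrower than its stiff top, so I'll check where the tips are.

Run:
```python
from m import *
for f in ("side1","side2"):
    z=np.load(f+".npz");P=cloud("side",z["d"]);g=z["im"].max(2)
    meas("side",z["d"],z["im"],.058,.085,(.4,.6,-.26,-.1),.07)
    c=np.array([.4886,-.178]);ex=np.array([.317,.948]);ey=np.array([-.948,.317])
    Q=P[...,:2]-c; X=Q@ex*1000;Y=Q@ey*1000;Z=P[...,2]*1000
    for v in range(166,188):
        print(v," ".join("%d/%d/%d/%s"%(X[v,u],Y[v,u],Z[v,u],"d" if g[v,u]<90 else "L") for u in range(318,342,2)))
```

```text
side C [ 0.4773 -0.1714] yaw(y axis from world y, deg) 52.96 LxW [0.0759 0.051 ] hole (array([ 0.4814, -0.1732]), np.int32(36)) z med 0.0705 n 145
   rect [ 481.1 -170. ] [55.4 85.3] 71.6
166 -23/-130/-1/L -28/-122/3/L 40/-3/180/L 37/5/188/d 31/9/188/d 30/22/201/d 24/26/202/d 19/33/206/d 10/33/200/d 2/35/197/d -20/18/163/d -46/-2/123/d
167 -21/-127/-4/L 49/-4/178/L 44/1/182/L 39/8/186/d 32/11/184/d 23/12/179/d 22/23/191/d 18/32/198/d -7/10/157/d -9/20/167/d -20/19/158/d -33/14/143/d
168 58/-5/177/L 52/0/180/L 46/5/182/L 41/10/183/d 31/10/177/d 22/11/171/d 18/19/178/d 3/12/160/d -6/11/151/L -30/-7/114/L -21/18/150/d -36/11/131/d
169 60/-1/176/L 54/4/179/L 45/4/173/d 39/9/174/d 29/8/166/d 24/14/170/d 18/19/171/d 2/10/151/L -9/8/140/L -34/-11/100/L -21/19/144/d -37/11/125/d
170 63/3/178/L 54/3/172/d 38/-6/150/d 36/4/160/d 29/8/159/d 22/12/159/d 18/20/166/L -64/-79/-1/L -69/-72/3/L -30/-6/103/L -31/5/116/d -37/11/118/L
171 66/8/179/d 60/13/180/d 39/-4/146/d 33/0/147/d 29/8/154/d 27/19/165/d 6/4/133/L -59/-73/1/L -63/-63/9/L -33/-9/90/d -32/5/108/d -38/11/111/L
172 70/14/182/d 62/16/179/d
[... 4904 characters left out ...]
/L -51/0/12/L
183 28/-46/6/L 23/-39/12/L 23/-24/30/L 27/-4/56/d 25/7/69/L 20/14/74/L 12/17/72/L 4/20/70/L -3/23/67/L -10/28/68/L -17/32/67/L -52/0/4/L
184 31/-42/7/L 28/-31/17/L 24/-22/25/L 26/-4/48/L 26/9/65/L 20/14/66/L 14/21/70/L 7/24/69/L -1/26/64/L -9/30/63/L -10/41/75/L -22/40/66/L
185 29/-46/-6/L 28/-31/9/L 21/-26/11/L 25/-5/39/L 29/14/65/d 23/19/67/L 15/23/66/L 9/28/68/L 3/34/70/L -5/35/65/L -8/44/74/L -19/44/66/L
186 34/-37/0/L 26/-34/-1/L 29/-15/23/L 22/-10/24/L 25/8/49/d 26/24/69/L 20/30/71/L 13/34/71/L 6/37/70/L -2/39/65/L -5/49/74/L -20/42/56/L
187 33/-39/-10/L 30/-28/0/L 24/-21/5/L 24/-7/21/L 25/9/42/L 25/23/60/L 21/31/67/L 14/35/66/L 8/41/68/L 3/47/73/L -17/34/41/L -20/44/51/L
```

```bash
python3 -m handwheel '[{"tx":0,"ty":0,"tz":-4,"roll":0},{"tx":0,"ty":0,"tz":-4,"roll":0},{"tx":0,"ty":0,"tz":0,"roll":0},{"tx":0,"ty":0,"tz":0,"roll":0},{"tx":0,"ty":0,"tz":0,"roll":0},{"tx":0,"ty":0,"tz":0,"roll":0},{"tx":0,"ty":0,"tz":0,"roll":0}]' 72
python3 - <<'E'
from m import *
im,d=optics.get_image("side")
print(ctrl.grasp_offset)
meas("side",d,im,.058,.085,(.4,.6,-.26,-.1),.07)
# hole rim by colour, compared with before
for f in("side0","side1"):
    z=np.load(f+".npz"); print(f); meas("side",z["d"],z["im"],.058,.085,(.4,.6,-.26,-.1),.07)
E
python3 plan.py .4875 -.1765 .020 -108.5
```

```text
t: 4.75
tool_pos: [0.4881, -0.1772, 0.0504]
tool_rot: [-3.1, 0.505, 0.001]
contact_force: [-0.4, -0.2, -0.9]
opening: 0.0717
grip_force: 0.0
0.0187
side C [ 0.4776 -0.171 ] yaw(y axis from world y, deg) 55.68 LxW [0.0785 0.0511] hole (array([ 0.4813, -0.1736]), np.int32(37)) z med 0.0702 n 150
   rect [ 479.4 -168.8] [55.8 88.5] 72.7
side0
side C [ 0.4873 -0.1732] yaw(y axis from world y, deg) 70.63 LxW [0.0909 0.054 ] hole (array([ 0.4813, -0.1736]), np.int32(37)) z med 0.0697 n 192
   rect [ 486.3 -171.4] [56.2 96.1] 71.6
side1
side C [ 0.4773 -0.1714] yaw(y axis from world y, deg) 52.96 LxW [0.0759 0.051 ] hole (array([ 0.4814, -0.1732]), np.int32(36)) z med 0.0705 n 145
   rect [ 481.1 -170. ] [55.4 85.3] 71.6
t 4.8 pos [ 0.4882 -0.1773  0.0505] tooly -108.51 tilt [-4.e-04  3.e-04 -1.e+00] q6 1.4 F [0.8 0.  0.4] open 0.0722 grip 0.0
roll -0.0003 then t mm [-0.9 -0.5 30.5]
```

```bash
python3 -m handwheel '[{"tx":0,"ty":0,"tz":5,"roll":0},{"tx":0,"ty":0,"tz":5,"roll":0},{"tx":0,"ty":0,"tz":5,"roll":0},{"tx":0,"ty":0,"tz":5,"roll":0},{"tx":0,"ty":0,"tz":5,"roll":0},{"tx":0,"ty":0,"tz":3,"roll":0},{"tx":0,"ty":0,"tz":0,"roll":0},{"tx":0,"ty":0,"tz":0,"roll":0}]' && python3 -m handwheel '[{"tx":0,"ty":0,"tz":0,"roll":0},{"tx":0,"ty":0,"tz":0,"roll":0},{"tx":0,"ty":0,"tz":0,"roll":0},{"tx":0,"ty":0,"tz":0,"roll":0},{"tx":0,"ty":0,"tz":0,"roll":0},{"tx":0,"ty":0,"tz":0,"roll":0}]' 40 40
```

```text
t: 5.47
tool_pos: [0.4882, -0.1773, 0.0225]
tool_rot: [-3.1, 0.505, 0.001]
contact_force: [-0.7, -0.1, 0.1]
opening: 0.0722
grip_force: 0.0
t: 5.97
tool_pos: [0.4889, -0.1777, 0.0235]
tool_rot: [3.1, -0.505, 0.002]
contact_force: [0.6, 0.7, 3.7]
opening: 0.0487
grip_force: 42.0
```

```bash
python3 -m handwheel '[{"tx":0,"ty":0,"tz":-5,"roll":0},{"tx":0,"ty":0,"tz":-10,"roll":0},{"tx":0,"ty":0,"tz":-18,"roll":0},{"tx":0,"ty":0,"tz":-20,"roll":0},{"tx":0,"ty":0,"tz":-20,"roll":0},{"tx":0,"ty":0,"tz":-20,"roll":0},{"tx":0,"ty":0,"tz":-20,"roll":0},{"tx":0,"ty":0,"tz":-20,"roll":0},{"tx":0,"ty":0,"tz":-15,"roll":0},{"tx":0,"ty":0,"tz":-7,"roll":0},{"tx":0,"ty":0,"tz":0,"roll":0},{"tx":0,"ty":0,"tz":0,"roll":0}]'
python3 - <<'E'
from m import *
im,d=optics.get_image("side")
o=ctrl.get_obs(); zt=.07+o["tool_pos"][2]-.0232; print(o["tool_pos"],zt)
meas("side",d,im,zt-.012,zt+.012,(.4,.6,-.26,-.1),zt)
cv2.imwrite("pics/crop4.png",cv2.resize(im[100:220,270:390,::-1],None,fx=4,fy=4,interpolation=cv2.INTER_CUBIC))
E
python3 plan.py .440 .163 .172 0.7
```

```text
t: 6.97
tool_pos: [0.4881, -0.1773, 0.1774]
tool_rot: [-3.101, 0.506, 0.001]
contact_force: [0.4, 0.4, -2.7]
opening: 0.0481
grip_force: 41.8
[ 0.48762478 -0.17707065  0.1764723 ] 0.2232722984224355
side C [ 0.4706 -0.1692] yaw(y axis from world y, deg) 12.65 LxW [0.0756 0.0575] hole None z med 0.2245 n 163
   rect [ 469.7 -172.1] [68.3 79.3] 1.5
t 7.0167 pos [ 0.4876 -0.1771  0.1765] tooly -108.52 tilt [-0.0019  0.001  -1.    ] q6 1.4 F [-0.1 -0.1 -3.2] open 0.0483 grip 41.8
roll -1.9062 then t mm [340.6 -43.5   4.9]
```

View pics/crop4.png

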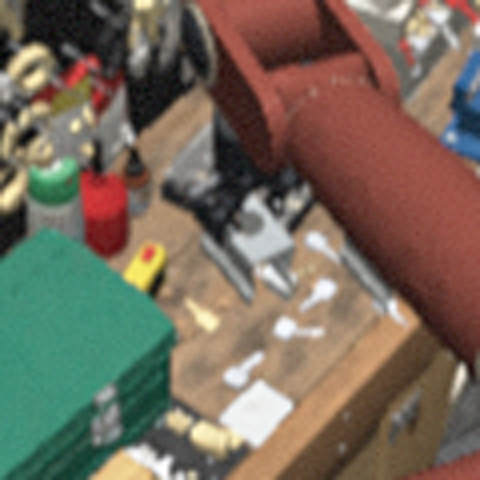

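```bash
python3 -m handwheel '[{"tx":0,"ty":0,"tz":0,"roll":-0.06},{"tx":0,"ty":0,"tz":0,"roll":-0.12},{"tx":0,"ty":0,"tz":0,"roll":-0.12},{"tx":0,"ty":0,"tz":0,"roll":-0.12},{"tx":0,"ty":0,"tz":0,"roll":-0.12},{"tx":0,"ty":0,"tz":0,"roll":-0.12},{"tx":0,"ty":0,"tz":0,"roll":-0.12},{"tx":0,"ty":0,"tz":0,"roll":-0.12},{"tx":0,"ty":0,"tz":0,"roll":-0.12},{"tx":0,"ty":0,"tz":0,"roll":-0.12},{"tx":0,"ty":0,"tz":0,"roll":-0.12},{"tx":0,"ty":0,"tz":0,"roll":-0.12}]' && python3 -m handwheel '[{"tx":0,"ty":0,"tz":0,"roll":-0.12},{"tx":0,"ty":0,"tz":0,"roll":-0.12},{"tx":0,"ty":0,"tz":0,"roll":-0.12},{"tx":0,"ty":0,"tz":0,"roll":-0.12},{"tx":0,"ty":0,"tz":0,"roll":-0.046},{"tx":0,"ty":-14,"tz":0,"roll":0},{"tx":0,"ty":-20,"tz":0,"roll":0},{"tx":0,"ty":-14,"tz":0,"roll":0},{"tx":0,"ty":0,"tz":0,"roll":0}]'; python3 plan.py .440 .163 .177 0.7
python3 - <<'E'
from m import *
for n in("top","side"):
    im,d=optics.get_image(n); np.savez(n+"3.npz",im=im,d=d)
    meas(n,d,im,.102,.13,(.38,.475,0.0,.26),.115)
    P=cloud(n,d)
    m=(P[...,2]>.109)&(P[...,2]<.125)&(P[...,0]>.38)&(P[...,0]<.475)&(P[...,1]>.03)&(P[...,1]<.25)
    h=(P[...,2]<.100)&(P[...,2]>.0)&(abs(P[...,0]-.44)<.02)&(abs(P[...,1]-.165)<.03)
    v,u=np.nonzero(h);print("bore px",len(u),onz(n,[[u.mean(),v.mean()]],.115))
E
```

```text
t: 8.02
tool_pos: [0.4873, -0.1769, 0.1756]
tool_rot: [-2.706, -1.59, 0.003]
contact_force: [0.8, -0.8, -2.5]
opening: 0.0479
grip_force: 41.7
t: 8.77
tool_pos: [0.4378, -0.1774, 0.1755]
tool_rot: [-2.206, -2.231, 0.002]
contact_force: [0.0, 0.2, -3.1]
opening: 0.0481
grip_force: 42.1
t 8.7667 pos [ 0.4378 -0.1774  0.1755] tooly 0.63 tilt [-0.004   0.0018 -1.    ] q6 -0.55 F [ 0.   0.2 -3.1] open 0.0481 grip 42.1
roll -0.0011 then t mm [340.3   6.3  -0.9]
top C [0.4405 0.1432] yaw(y axis from world y, deg) 0.57 LxW [0.1969 0.043 ] hole (array([0.4381, 0.1622]), np.int32(39)) z med 0.116 n 833
   rect [440.2 143.5] [ 40.6 197.6] 0.9
bore px 39 [[0.44120654 0.16544585 0.115     ]]
side C [0.438  0.1486] yaw(y axis from world y, deg) 0.12 LxW [0.2061 0.0467] hole (array([0.4333, 0.1684]), np.int32(12)) z med 0.1184 n 607
   rect [436.  146.5] [ 48.  207.9] 0.1
bore px 54 [[0.40841832 0.18034856 0.115     ]]
```

```bash
python3 -m handwheel '[{"tx":14,"ty":0.3,"tz":0,"roll":0},{"tx":25,"ty":0.5,"tz":0,"roll":0},{"tx":32,"ty":0.6,"tz":0,"roll":0},{"tx":32,"ty":0.6,"tz":0,"roll":0},{"tx":32,"ty":0.6,"tz":0,"roll":0},{"tx":32,"ty":0.6,"tz":0,"roll":0},{"tx":32,"ty":0.6,"tz":0,"roll":0},{"tx":32,"ty":0.6,"tz":0,"roll":0},{"tx":32,"ty":0.6,"tz":0,"roll":0},{"tx":32,"ty":0.6,"tz":0,"roll":0},{"tx":25,"ty":0.5,"tz":0,"roll":0},{"tx":14,"ty":0.2,"tz":0,"roll":0}]' && python3 -m handwheel '[{"tx":6,"ty":0,"tz":0,"roll":0},{"tx":0,"ty":0,"tz":0,"roll":0},{"tx":0,"ty":0,"tz":0,"roll":0}]'; python3 plan.py .440 .163 .177 0.7
python3 - <<'E'
from m import *
import numpy as np
o=ctrl.get_obs(); zt=.07+o["tool_pos"][2]-.0232
for n in("top","side"):
    im,d=optics.get_image(n); np.savez(n+"4.npz",im=im,d=d)
    try: meas(n,d,im,zt-.012,zt+.012,(.38,.5,0.08,.26),zt)
    except Exception as e: print(e)
a=np.load("top4.npz")["im"][170:245,200:320,::-1]; b=np.load("side4.npz")["im"][180:280,240:340,::-1]
a=cv2.resize(a,None,fx=3.3,fy=3.3,interpolation=cv2.INTER_CUBIC); b=cv2.resize(b,None,fx=4,fy=4,interpolation=cv2.INTER_CUBIC)
c=np.zeros((400,796,3),np.uint8);c[:a.shape[0],:a.shape[1]]=a;c[:,396:796]=b; cv2.imwrite("pics/crop5.png",c)
E
```

```text
t: 9.87
tool_pos: [0.4427, 0.1591, 0.1773]
tool_rot: [-2.204, -2.237, -0.0]
contact_force: [-0.3, 0.4, -2.8]
opening: 0.048
grip_force: 42.1
t: 10.12
tool_pos: [0.4427, 0.1618, 0.1774]
tool_rot: [-2.208, -2.235, 0.002]
contact_force: [0.5, -0.6, -3.5]
opening: 0.0483
grip_force: 42.1
t 10.1167 pos [0.4427 0.1618 0.1774] tooly 0.71 tilt [-8.e-04 -7.e-04 -1.e+00] q6 0.18 F [ 0.5 -0.6 -3.5] open 0.0483 grip 42.1
roll 0.0002 then t mm [ 1.2 -2.7  0.4]
top C [0.4449 0.1277] yaw(y axis from world y, deg) 89.45 LxW [0.0486 0.0223] hole None z med 0.2237 n 130
   rect [445.5 127. ] [45.9 23. ] 1.5
side C [0.4439 0.1827] yaw(y axis from world y, deg) 78.73 LxW [0.0682 0.0472] hole None z med 0.2264 n 176
   rect [445.  183.2] [55.9 70.2] 79.1
```

View pics/crop5.png

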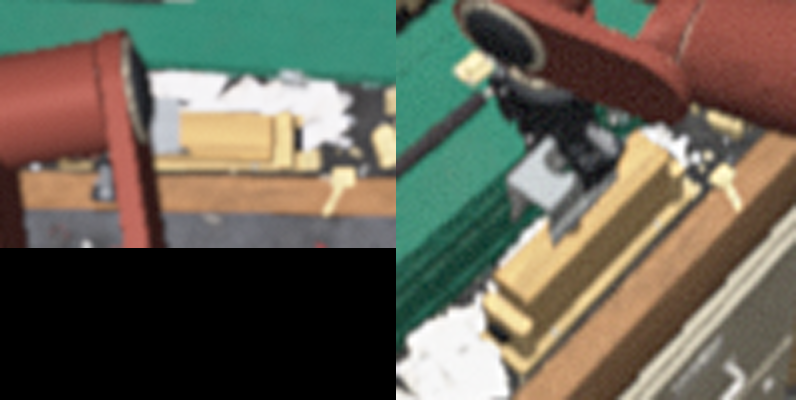

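The picture shows the plate held level, its ends along the stile and its hole region near the bore. In the top view it sits about 4 mm too far back (+x). I'll shift it by -3.5 mm in x and +1.5 mm in y, then lower it.

```bash
python3 -m handwheel '[{"tx":1.5,"ty":-3.5,"tz":0,"roll":0},{"tx":0,"ty":0,"tz":10,"roll":0},{"tx":0,"ty":0,"tz":12,"roll":0},{"tx":0,"ty":0,"tz":10,"roll":0},{"tx":0,"ty":0,"tz":6,"roll":0},{"tx":0,"ty":0,"tz":6,"roll":0},{"tx":0,"ty":0,"tz":5,"roll":0},{"tx":0,"ty":0,"tz":5,"roll":0},{"tx":0,"ty":0,"tz":3,"roll":0},{"tx":0,"ty":0,"tz":0,"roll":0},{"tx":0,"ty":0,"tz":0,"roll":0}]';  python3 - <<'E'
from m import *
o=ctrl.get_obs(); zt=.07+o["tool_pos"][2]-.0232
im,d=optics.get_image("top"); meas("top",d,im,zt-.012,zt+.012,(.38,.5,0.08,.26),zt)
E
```

```text
t: 11.13
tool_pos: [0.4386, 0.1634, 0.1204]
tool_rot: [-2.208, -2.234, 0.002]
contact_force: [-3.0, -1.0, -3.8]
opening: 0.0483
grip_force: 42.0
top C [0.4419 0.1278] yaw(y axis from world y, deg) 89.06 LxW [0.0507 0.0224] hole None z med 0.1671 n 126
   rect [442.5 128.7] [48. 21.] 1.4
```

```bash
python3 -m handwheel '[{"tx":0,"ty":-1,"tz":0,"roll":0},{"tx":0,"ty":0,"tz":2,"roll":0},{"tx":0,"ty":0,"tz":2,"roll":0},{"tx":0,"ty":0,"tz":0,"roll":0},{"tx":0,"ty":0,"tz":0,"roll":0}]' && python3 -m handwheel '[{"tx":0,"ty":0,"tz":1.5,"roll":0},{"tx":0,"ty":0,"tz":0,"roll":0},{"tx":0,"ty":0,"tz":0,"roll":0}]'
```

```text
t: 11.6
tool_pos: [0.4386, 0.1636, 0.1175]
tool_rot: [2.208, 2.234, 0.002]
contact_force: [-1.8, 0.4, 1.9]
opening: 0.048
grip_force: 42.5
t: 11.85
tool_pos: [0.439, 0.1636, 0.1163]
tool_rot: [2.207, 2.234, 0.003]
contact_force: [-1.5, 0.7, 5.9]
opening: 0.0481
grip_force: 42.9
```

```bash
python3 -m handwheel '[{"tx":0,"ty":0,"tz":0,"roll":0},{"tx":0,"ty":0,"tz":0,"roll":0},{"tx":0,"ty":0,"tz":0,"roll":0},{"tx":0,"ty":0,"tz":0,"roll":0}]' 66 && python3 -m handwheel '[{"tx":0,"ty":0,"tz":-5,"roll":0},{"tx":0,"ty":0,"tz":-15,"roll":0},{"tx":0,"ty":0,"tz":-25,"roll":0},{"tx":0,"ty":0,"tz":-25,"roll":0},{"tx":0,"ty":0,"tz":-10,"roll":0},{"tx":0,"ty":0,"tz":0,"roll":0}]' &&  python3 -m handwheel '[{"tx":-15,"ty":0,"tz":0,"roll":0},{"tx":-30,"ty":0,"tz":0,"roll":0},{"tx":-35,"ty":0,"tz":0,"roll":0},{"tx":-35,"ty":0,"tz":0,"roll":0},{"tx":-35,"ty":0,"tz":0,"roll":0},{"tx":-35,"ty":0,"tz":0,"roll":0},{"tx":-15,"ty":0,"tz":0,"roll":0},{"tx":0,"ty":0,"tz":0,"roll":0}]'
cat > look.py <<'E'
from m import *
import sys
tag,zt=sys.argv[1],float(sys.argv[2])
for n in("top","side"):
    im,d=optics.get_image(n); np.savez(n+tag+".npz",im=im,d=d)
    P=cloud(n,d); b=(abs(P[...,0]-.44)<.03)&(abs(P[...,1]-.165)<.05)&(P[...,2]>.1)&(P[...,2]<.2)
    print(n,"median z in plate box",np.median(P[b][:,2]).round(4))
    try: meas(n,d,im,zt-.012,zt+.012,(.38,.5,0.02,.27),zt)
    except Exception as e: print(e)
a=np.load("top"+tag+".npz")["im"][185:235,200:300,::-1]; b=np.load("side"+tag+".npz")["im"][180:280,240:340,::-1]
a=cv2.resize(a,None,fx=4,fy=4,interpolation=cv2.INTER_CUBIC); b=cv2.resize(b,None,fx=4,fy=4,interpolation=cv2.INTER_CUBIC)
c=np.zeros((400,800,3),np.uint8);c[:200,:400]=a;c[:,400:]=b; cv2.imwrite(f"pics/look{tag}.png",c)
E
python3 look.py 5 .16
```

```text
t: 12.18
tool_pos: [0.438, 0.1634, 0.1148]
tool_rot: [-2.208, -2.235, 0.001]
contact_force: [0.6, -0.2, -0.2]
opening: 0.0662
grip_force: 0.0
t: 12.68
tool_pos: [0.4401, 0.1639, 0.1989]
tool_rot: [2.205, 2.232, 0.009]
contact_force: [-0.2, 0.2, 0.6]
opening: 0.0657
grip_force: 0.0
t: 13.35
tool_pos: [0.4396, -0.0391, 0.1934]
tool_rot: [-2.212, -2.228, 0.003]
contact_force: [-0.2, 0.6, -0.3]
opening: 0.0659
grip_force: 0.0
top median z in plate box 0.1619
top C [0.4409 0.1617] yaw(y axis from world y, deg) 0.12 LxW [0.0882 0.0484] hole (array([0.4381, 0.1602]), np.int32(86)) z med 0.1629 n 377
   rect [442.4 161.7] [48.3 85.3] 1.0
side median z in plate box 0.157
side C [0.4399 0.1613] yaw(y axis from world y, deg) 1.56 LxW [0.0921 0.0551] hole (array([0.4367, 0.1609]), np.int32(49)) z med 0.1651 n 283
   rect [438.9 162.4] [95.4 55.7] 89.7
```

View pics/look5.png

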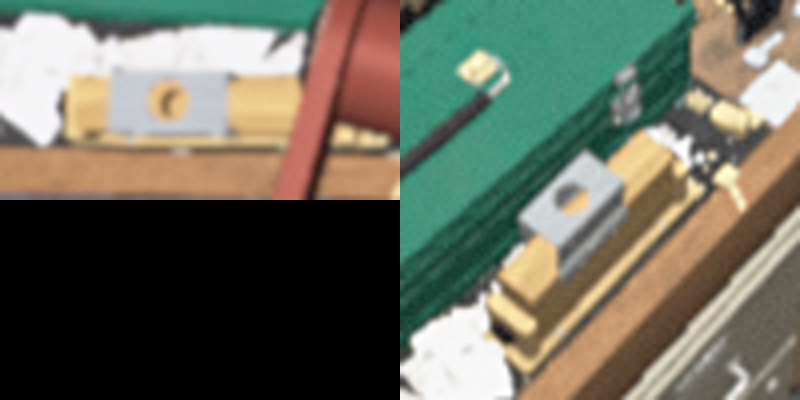

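The plate straddles the stile level and free. In the top crop the hole is at about (169,100) with the bore's dark crescent inside it. I'll check the alignment along the edge more finely, by colour.

Run:
```python
from h import *
z=np.load("top5.npz"); im=z["im"]; hsv=cv2.cvtColor(im,cv2.COLOR_RGB2HSV); S=hsv[...,1].astype(int)
S5=S; G0=cv2.cvtColor(np.load("top0.npz")["im"],cv2.COLOR_RGB2GRAY).astype(int); G5=cv2.cvtColor(im,cv2.COLOR_RGB2GRAY).astype(int)
print("S5");print(S5[200:220,224:262:1])
print("G0");print(G0[204:218,234:252]); print("G5"); print(G5[204:218,234:252])
w=np.clip((S5[200:219,232:252]-50)/80.,0,1); v,u=np.mgrid[200:219,232:252]; c=[(w*u).sum()/w.sum(),(w*v).sum()/w.sum()]; print("plate hole px",c,"area",w.sum(),onz("top",[c],.1625))
```

```text
S5
[[  4   3   1   2   3   2   2   3   3   3   4   2   2   3   1   2   2   1
    3   2   4   3   1   2   2   3   3   2   2   2   1   2   3   1   2   1
    2   1]
 [  3   2   3   3   3   2   2   3   4   3   4   4   3   3   3   1   2   2
    2   2   2   2   2   3   2   3   2   3   3   1   2   2   2   3   2   3
    3   3]
 [  4   6   6   4   6  10   6   3   2   1   2   1   2   2   2   3   4   3
    3   3   2   4   3   3   3   3   2   2   2   3   3   4   3   5   4   4
    4   3]
 [ 19  19  22  15   1  14  13  13  11  11   9   9  11  12  12  13  12  10
    8   8  12  12  12  12  11  12  11  11  11  11  12  13  10   9   5  10
   16  19]
 [ 68  63  58  33   1  16  16  16  14  13  13  13  14  13  12   3  13  18
   20  15   7   5  12  13  13  13  13  15  15  13  13  16  13  10  34  57
   74  77]
 [100  94  79  42   1  16  15  13  14  13  13  13  13   9  13  43  63  74
   74  66  49  20   4  13  16  14  13  15  13  12  15  15   3  47  88 103
  107 106]
 [106 102  85  42   2  15  15  12  12  13  12  14  11  10  50  84  96 103
  106 101  85  55  20   6  13  15  13  15  13  12  13  14  11  66 104
[... 3619 characters left out ...]
1 116 147 184 198 200 201 204 203 203 203 201]
 [204 202 201 200 199 185 140 119 156 192 200 201 201 204 203 203 203 203]
 [203 202 200 198 198 188 150 128 157 191 199 201 203 203 201 202 202 201]
 [203 202 198 196 197 191 168 148 159 185 199 201 202 202 201 201 200 199]
 [202 202 202 197 196 196 188 178 178 188 199 202 202 202 201 199 200 200]
 [201 204 203 200 199 201 203 198 196 200 202 203 202 201 202 200 200 199]
 [203 204 204 204 203 205 205 205 204 204 207 205 203 203 201 203 202 201]
 [202 203 198 195 193 192 194 194 193 192 192 194 192 192 193 190 190 189]]
plate hole px [np.float64(241.63497012210965), np.float64(209.6825149389452)] area 48.1125 [[0.4401545  0.16215369 0.1625    ]]
```

```bash
python3 - <<'E'
from h import *
print(onz("top",[[243.4,210.4]],.115))
E
python3 plan.py .4385 .1635 .197 0.6; python3 -m handwheel '[{"tx":15,"ty":0,"tz":0,"roll":0},{"tx":30,"ty":0,"tz":0,"roll":0},{"tx":35,"ty":0,"tz":0,"roll":0},{"tx":35,"ty":0,"tz":0,"roll":0},{"tx":35,"ty":0,"tz":0,"roll":0},{"tx":35,"ty":0,"tz":0,"roll":0},{"tx":15,"ty":0,"tz":0,"roll":0},{"tx":0,"ty":0,"tz":0,"roll":0},{"tx":0,"ty":0,"tz":0,"roll":0}]'; python3 plan.py .4385 .1635 .1165 0.6
```

```text
[[0.44012154 0.16528803 0.115     ]]
t 13.45 pos [ 0.4398 -0.0365  0.1937] tooly 0.6 tilt [-0.0023  0.0011 -1.    ] q6 -0.26 F [-0.1  0.4 -0.6] open 0.0655 grip 0.0
roll -0.0 then t mm [200.    0.8  -3. ]
t: 14.2
tool_pos: [0.4371, 0.165, 0.1945]
tool_rot: [-2.203, -2.239, 0.002]
contact_force: [-0.1, 0.5, -0.1]
opening: 0.0659
grip_force: 0.0
t 14.2 pos [0.4371 0.165  0.1945] tooly 0.92 tilt [-1.4e-03 -5.0e-04 -1.0e+00] q6 0.19 F [-0.1  0.5 -0.1] open 0.0659 grip 0.0
roll 0.0056 then t mm [-1.4  1.5 78. ]
```

```bash
python3 -m handwheel '[{"tx":-1,"ty":1.5,"tz":10,"roll":0.004},{"tx":0,"ty":0,"tz":18,"roll":0},{"tx":0,"ty":0,"tz":18,"roll":0},{"tx":0,"ty":0,"tz":14,"roll":0},{"tx":0,"ty":0,"tz":8,"roll":0},{"tx":0,"ty":0,"tz":7,"roll":0},{"tx":0,"ty":0,"tz":0,"roll":0},{"tx":0,"ty":0,"tz":0,"roll":0}]' && python3 -m handwheel '[{"tx":0,"ty":0,"tz":0,"roll":0},{"tx":0,"ty":0,"tz":0,"roll":0},{"tx":0,"ty":0,"tz":0,"roll":0},{"tx":0,"ty":0,"tz":0,"roll":0},{"tx":0,"ty":0,"tz":0,"roll":0}]' 42 25; python3 plan.py .4385 .1635 .1165 0.6
```

```text
t: 14.87
tool_pos: [0.4397, 0.1621, 0.1203]
tool_rot: [-2.213, -2.229, 0.0]
contact_force: [-0.2, 0.1, -0.2]
opening: 0.0662
grip_force: 0.0
t: 15.28
tool_pos: [0.4403, 0.1625, 0.1214]
tool_rot: [2.212, 2.23, 0.002]
contact_force: [0.1, -1.0, 3.6]
opening: 0.0481
grip_force: 30.6
t 15.2833 pos [0.4403 0.1625 0.1214] tooly 0.46 tilt [ 0.0017  0.     -1.    ] q6 0.19 F [ 0.1 -1.   3.6] open 0.0481 grip 30.6
roll -0.0024 then t mm [ 1.  -1.8  4.9]
```

```bash
python3 -m handwheel '[{"tx":0,"ty":0,"tz":-3,"roll":0},{"tx":1.2,"ty":0,"tz":0,"roll":0},{"tx":1,"ty":0,"tz":0,"roll":0},{"tx":0,"ty":0,"tz":0,"roll":0},{"tx":0,"ty":0,"tz":2,"roll":0},{"tx":0,"ty":0,"tz":1,"roll":0},{"tx":0,"ty":0,"tz":0,"roll":0},{"tx":0,"ty":0,"tz":0,"roll":0}]' && python3 -m handwheel '[{"tx":0,"ty":0,"tz":0,"roll":0},{"tx":0,"ty":0,"tz":0,"roll":0},{"tx":0,"ty":0,"tz":0,"roll":0},{"tx":0,"ty":0,"tz":0,"roll":0}]' 66 && python3 -m handwheel '[{"tx":0,"ty":0,"tz":-5,"roll":0},{"tx":0,"ty":0,"tz":-15,"roll":0},{"tx":0,"ty":0,"tz":-25,"roll":0},{"tx":0,"ty":0,"tz":-25,"roll":0},{"tx":0,"ty":0,"tz":-10,"roll":0},{"tx":0,"ty":0,"tz":0,"roll":0}]'
python3 - <<'E'
from m import *
for n in("side",):
    im,d=optics.get_image(n); np.savez(n+"6.npz",im=im,d=d)
    meas(n,d,im,.148,.172,(.38,.5,0.02,.27),.1625)
    z=np.load(n+"5.npz");meas(n,z["d"],z["im"],.148,.172,(.38,.5,0.02,.27),.1625)
E
python3 plan.py .440 .163 .2 90
```

```text
t: 15.95
tool_pos: [0.4403, 0.1649, 0.1215]
tool_rot: [2.212, 2.23, 0.002]
contact_force: [-1.5, -0.1, 5.7]
opening: 0.0484
grip_force: 30.8
t: 16.28
tool_pos: [0.4392, 0.1648, 0.1198]
tool_rot: [-2.212, -2.23, 0.001]
contact_force: [-0.6, 0.2, -0.0]
opening: 0.0661
grip_force: 0.0
t: 16.78
tool_pos: [0.4415, 0.1651, 0.2039]
tool_rot: [2.21, 2.228, 0.008]
contact_force: [0.9, -0.1, -0.3]
opening: 0.0658
grip_force: 0.0
side C [0.4398 0.1691] yaw(y axis from world y, deg) -6.21 LxW [0.0834 0.0583] hole (array([0.4381, 0.1643]), np.int32(50)) z med 0.1645 n 260
   rect [440.  165.7] [55.3 94.6] 0.6
side C [0.4388 0.1623] yaw(y axis from world y, deg) 1.56 LxW [0.092 0.055] hole (array([0.4357, 0.1618]), np.int32(49)) z med 0.1651 n 283
   rect [437.8 163.3] [95.2 55.6] 89.7
t 16.8333 pos [0.4404 0.1649 0.2015] tooly 0.46 tilt [ 2.8e-03  7.0e-04 -1.0e+00] q6 0.19 F [ 0.4  0.9 -0.4] open 0.0663 grip 0.0
roll -1.5628 then t mm [ 0.4 -1.9  1.5]
```

```bash
python3 -m handwheel '[{"tx":0,"ty":0,"tz":0,"roll":-0.06},{"tx":0,"ty":0,"tz":0,"roll":-0.12},{"tx":0,"ty":0,"tz":0,"roll":-0.12},{"tx":0,"ty":0,"tz":0,"roll":-0.12},{"tx":0,"ty":0,"tz":0,"roll":-0.12},{"tx":0,"ty":0,"tz":0,"roll":-0.12},{"tx":0,"ty":0,"tz":0,"roll":-0.12},{"tx":0,"ty":0,"tz":0,"roll":-0.12},{"tx":0,"ty":0,"tz":0,"roll":-0.12},{"tx":0,"ty":0,"tz":0,"roll":-0.12},{"tx":0,"ty":0,"tz":0,"roll":-0.12},{"tx":0,"ty":0,"tz":0,"roll":-0.12}]' 54 && python3 -m handwheel '[{"tx":0,"ty":0,"tz":0,"roll":-0.12},{"tx":0,"ty":0,"tz":0,"roll":-0.06},{"tx":0,"ty":0,"tz":12,"roll":0},{"tx":0,"ty":0,"tz":20,"roll":0},{"tx":0,"ty":0,"tz":15,"roll":0},{"tx":0,"ty":0,"tz":6,"roll":0},{"tx":0,"ty":0,"tz":0,"roll":0},{"tx":0,"ty":0,"tz":0,"roll":0}]'; python3 plan.py .440 .165 .135 91;  python3 - <<'E'
from h import *
im,d=optics.get_image("side"); cv2.imwrite("pics/push.png",cv2.resize(im[170:280,240:340,::-1],None,fx=5,fy=5,interpolation=cv2.INTER_CUBIC))
E
```

```text
t: 17.83
tool_pos: [0.4384, 0.1645, 0.1976]
tool_rot: [-0.277, -3.125, 0.002]
contact_force: [-0.8, -0.9, -0.2]
opening: 0.054
grip_force: 0.0
t: 18.5
tool_pos: [0.4389, 0.1646, 0.1462]
tool_rot: [-0.006, -3.14, 0.001]
contact_force: [0.2, 1.0, 0.3]
opening: 0.054
grip_force: 0.0
t 18.5 pos [0.4389 0.1646 0.1462] tooly 89.8 tilt [-2.e-03 -4.e-04 -1.e+00] q6 -1.37 F [0.2 1.  0.3] open 0.054 grip 0.0
roll -0.021 then t mm [-1.1  0.4 11.2]
```

View pics/push.png

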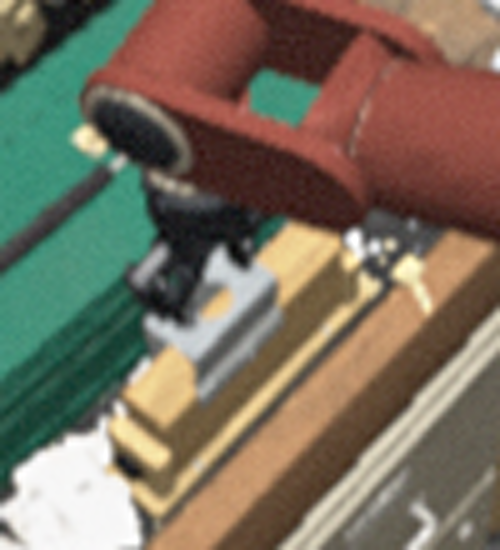

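The side view shows both fingertips just above the plate's solid top, one on each side of the round hole: the +y tip at about (180,315) and the other at (240,250) in the crop. I'll lower to contact.

```bash
python3 -m handwheel '[{"tx":-1,"ty":0,"tz":4,"roll":-0.015},{"tx":0,"ty":0,"tz":3,"roll":0},{"tx":0,"ty":0,"tz":2,"roll":0},{"tx":0,"ty":0,"tz":0,"roll":0}]'; python3 -m handwheel '[{"tx":0,"ty":0,"tz":2,"roll":0},{"tx":0,"ty":0,"tz":2,"roll":0},{"tx":0,"ty":0,"tz":0,"roll":0}]';python3 -m handwheel '[{"tx":0,"ty":0,"tz":2,"roll":0},{"tx":0,"ty":0,"tz":1,"roll":0},{"tx":0,"ty":0,"tz":0,"roll":0}]'; python3 -c "
from station import ctrl;print(ctrl.get_obs()['wrist_torque'].round(2))"
```

```text
t: 18.88
tool_pos: [0.4405, 0.1647, 0.138]
tool_rot: [0.019, -3.141, 0.0]
contact_force: [-0.5, -0.1, -0.2]
opening: 0.0539
grip_force: 0.0
t: 19.13
tool_pos: [0.4409, 0.1647, 0.1347]
tool_rot: [-0.019, 3.141, 0.0]
contact_force: [-0.1, -0.5, 0.9]
opening: 0.054
grip_force: 0.3
t: 19.38
tool_pos: [0.4425, 0.1648, 0.1338]
tool_rot: [-0.019, 3.137, 0.0]
contact_force: [0.2, -0.5, 7.7]
opening: 0.0539
grip_force: 3.8
[-0.16  0.04  0.01]
```

```bash
python3 -m handwheel '[{"tx":1,"ty":0,"tz":2,"roll":0},{"tx":0,"ty":0,"tz":2,"roll":0},{"tx":0,"ty":0,"tz":2,"roll":0},{"tx":0,"ty":0,"tz":0,"roll":0}]'; python3 -m handwheel '[{"tx":0,"ty":0,"tz":3,"roll":0},{"tx":0,"ty":0,"tz":3,"roll":0},{"tx":0,"ty":0,"tz":3,"roll":0},{"tx":0,"ty":0,"tz":0,"roll":0}]'; python3 -c "
from station import ctrl;print(ctrl.get_obs()['wrist_torque'].round(2))"
```

```text
t: 19.72
tool_pos: [0.4433, 0.1651, 0.1297]
tool_rot: [-0.019, 3.132, 0.002]
contact_force: [1.8, 0.0, 11.5]
opening: 0.0541
grip_force: 5.8
t: 20.05
tool_pos: [0.4401, 0.165, 0.1171]
tool_rot: [-0.019, 3.14, 0.001]
contact_force: [-0.5, 1.1, 4.6]
opening: 0.0543
grip_force: 2.2
[0.15 0.09 0.01]
```

```bash
python3 -m handwheel '[{"tx":0,"ty":0,"tz":4,"roll":0},{"tx":0,"ty":0,"tz":4,"roll":0},{"tx":0,"ty":0,"tz":4,"roll":0},{"tx":0,"ty":0,"tz":4,"roll":0},{"tx":0,"ty":0,"tz":4,"roll":0},{"tx":0,"ty":0,"tz":0,"roll":0}]'; python3 -m handwheel '[{"tx":0,"ty":0,"tz":3,"roll":0},{"tx":0,"ty":0,"tz":3,"roll":0},{"tx":0,"ty":0,"tz":0,"roll":0},{"tx":0,"ty":0,"tz":0,"roll":0}]'; python3 -c "
from station import ctrl;print(ctrl.get_obs()['wrist_torque'].round(2))"
```

```text
t: 20.55
tool_pos: [0.4391, 0.1646, 0.0954]
tool_rot: [0.019, -3.14, -0.0]
contact_force: [0.2, 0.1, 1.6]
opening: 0.054
grip_force: 0.5
t: 20.88
tool_pos: [0.4398, 0.1647, 0.0907]
tool_rot: [-0.019, 3.141, -0.0]
contact_force: [-1.6, 0.0, 7.6]
opening: 0.0541
grip_force: 3.4
[-0.04  0.18  0.  ]
```

```bash
python3 -m handwheel '[{"tx":0,"ty":0,"tz":3,"roll":0},{"tx":0,"ty":0,"tz":3,"roll":0},{"tx":0,"ty":0,"tz":0,"roll":0},{"tx":0,"ty":0,"tz":0,"roll":0}]'; python3 -m handwheel '[{"tx":0,"ty":0,"tz":3,"roll":0},{"tx":0,"ty":0,"tz":3,"roll":0},{"tx":0,"ty":0,"tz":0,"roll":0},{"tx":0,"ty":0,"tz":0,"roll":0}]'
```

```text
t: 21.22
tool_pos: [0.4399, 0.1647, 0.0905]
tool_rot: [0.02, -3.139, 0.002]
contact_force: [-19.8, -4.6, 37.9]
opening: 0.0538
grip_force: 19.2
t: 21.55
tool_pos: [0.4399, 0.1648, 0.0904]
tool_rot: [0.02, -3.137, 0.003]
contact_force: [-39.0, -9.3, 70.6]
opening: 0.0541
grip_force: 35.1
```

```bash
python3 -m handwheel '[{"tx":0,"ty":0,"tz":-4,"roll":0},{"tx":0,"ty":0,"tz":-5,"roll":0},{"tx":0,"ty":0,"tz":-5,"roll":0},{"tx":0,"ty":0,"tz":-10,"roll":0},{"tx":0,"ty":0,"tz":-20,"roll":0},{"tx":0,"ty":0,"tz":-25,"roll":0},{"tx":0,"ty":0,"tz":-25,"roll":0},{"tx":0,"ty":0,"tz":-20,"roll":0},{"tx":0,"ty":0,"tz":-8,"roll":0},{"tx":0,"ty":0,"tz":0,"roll":0}]' && python3 -m handwheel '[{"tx":0,"ty":-15,"tz":0,"roll":0},{"tx":0,"ty":-30,"tz":0,"roll":0},{"tx":0,"ty":-35,"tz":0,"roll":0},{"tx":0,"ty":-35,"tz":0,"roll":0},{"tx":0,"ty":-35,"tz":0,"roll":0},{"tx":0,"ty":-35,"tz":0,"roll":0},{"tx":0,"ty":-15,"tz":0,"roll":0},{"tx":0,"ty":0,"tz":0,"roll":0}]'; python3 look.py 7 .117
python3 - <<'E'
from h import *
P=cloud("top",np.load("top7.npz")["d"]); 
for y in(.13,.145,.18,.195): 
    m=(abs(P[...,0]-.44)<.016)&(abs(P[...,1]-y)<.006); print(y,np.median(P[m][:,2]).round(4))
im=np.load("top7.npz")["im"];print(cv2.cvtColor(im,cv2.COLOR_RGB2HSV)[204:218,234:252,1]);print(cv2.cvtColor(im,cv2.COLOR_RGB2GRAY)[204:218,234:252])
E
```

```text
t: 22.38
tool_pos: [0.4406, 0.1648, 0.202]
tool_rot: [-0.019, 3.138, 0.001]
contact_force: [-0.0, 1.2, -0.3]
opening: 0.0542
grip_force: 0.0
t: 23.05
tool_pos: [0.4408, -0.0378, 0.1977]
tool_rot: [0.012, -3.138, -0.0]
contact_force: [-0.7, -0.3, 0.1]
opening: 0.054
grip_force: 0.0
top median z in plate box 0.1182
top C [0.4416 0.1576] yaw(y axis from world y, deg) 0.21 LxW [0.1653 0.0463] hole (array([0.438 , 0.1624]), np.int32(42)) z med 0.1173 n 758
   rect [442.  156.2] [172.6  48.8] 88.7
side median z in plate box 0.1202
side C [0.4395 0.1501] yaw(y axis from world y, deg) -0.21 LxW [0.1975 0.051 ] hole (array([0.4326, 0.167 ]), np.int32(17)) z med 0.1196 n 638
   rect [439.6 146. ] [ 56.3 204.9] 0.3
0.13 0.1188
0.145 0.118
0.18 0.1163
0.195 0.118
[[ 14  13  15  14  15  15  12   8   4   3   0   4  11  12  12  12  11   8]
 [ 13  13  13  13  13  13   4  15  33  41  41  29  15   3  11  15  16  15]
 [ 13  13  15  14  13   2  23  52  72  83  84  74  55  29   3  13  15  15]
 [ 13  13  13  14   7  17  52  80 100 109 109 104  90  63  26   5  12  15]
 [ 13  14  13  12   5  41  78 100 113 
[... 1063 characters left out ...]
196 203 206 203 201 199]
 [205 204 204 200 194 182 152 117 126 159 186 196 200 204 205 203 200 201]
 [203 204 206 202 197 179 141 114 148 183 198 199 202 203 205 205 202 203]
 [203 205 204 206 202 183 142 120 159 193 200 199 201 203 205 206 205 202]
 [204 203 203 204 204 189 152 127 158 189 199 200 199 202 206 204 204 202]
 [203 202 203 203 203 196 171 148 161 185 196 198 200 203 204 204 202 203]
 [200 201 201 201 202 202 191 178 175 189 198 200 201 201 200 203 200 199]
 [203 202 201 203 204 205 202 199 197 199 201 205 203 203 201 202 200 201]
 [203 204 203 203 205 205 205 205 204 206 204 205 203 204 204 203 203 202]
 [198 196 198 200 198 198 199 200 197 198 199 198 198 198 198 198 196 196]]
```

View pics/look7.png

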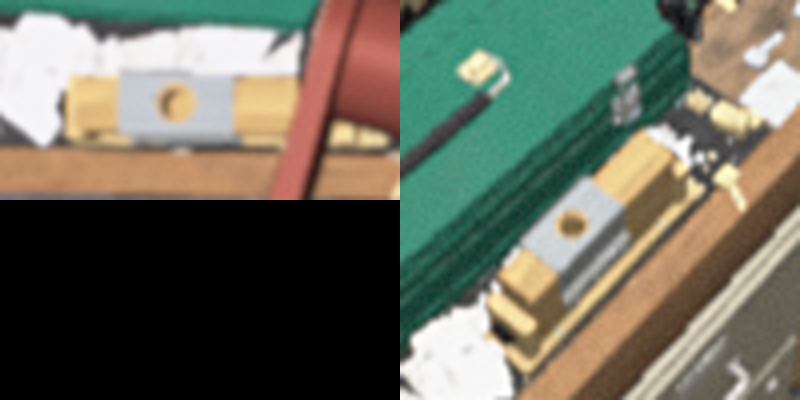

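The plate is home. Its top reads level at about 117 mm along its whole length, and the dark bore (572,225 in the crop) is centred in the hole with a rim of wood all round. The robot is clear, so I'm handing it in.

```bash
python3 -c "
from station import ctrl;print(ctrl.finish_job())"
```

```text
the job is handed in; nothing more can be done
None
```

The round-hole plate is fully home on the door edge, level, with the whole bore showing in its hole, and I handed the job in at about 23 s with the arm clear; the last push went past the stop to about 71 N down and 39 N sideways at the wrist, and I did not find out where the sideways force came from.

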